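Spring the glaze chest's hidden catch

ROBOT

A 6-joint arm with a two-finger parallel gripper is mounted at the origin on the work surface. World frame = base frame: x ahead of the robot, y to its left, z up, the work surface at z = 0. Lengths are in m, angles in rad, forces in N, time in s.
With the tool pointing down it reaches from about 0.25 to 0.725 m from the base axis. Payload 4 kg.
Tool frame: the origin (TCP) lies midway between the tips of the shut fingers; the grasp point (between the pads) lies 19 mm behind it; z points along the fingers, y is the line along which they close (so a half turn about z gives the same grasp; the last joint's range is limited). The gripper opens to 85 mm and grips with 20 to 120 N. Pads are 22 mm wide; open, the fingers measure 114 mm over their backs; the gripper's body (76 mm by 85 mm) begins 54 mm behind the grasp point. The pads swing forward as they close: fully open they stand 13 mm farther back than shut.
Start: joints at [-1.237, 0.241, 0.005, 1.335, 0, 1.571], TCP at [0.164, -0.472, 0.231] pointing down, gripper open.
Joint ranges: [-2.72, 2.72], [-1.05, 1.87], [-1.09, 1.28], [-1.99, 2.15], [-1.42, 1.44], [-3.14, 3.14]. Speed limits (rad/s): [2.79, 2.79, 3.14, 3.14, 3.14, 3.14].

INTERFACE

Orientations are given as a unit quaternion [x, y, z, w].
In Python, from workcell import bot, camera, job_done gives the robot as it stands.
- The arm moves only by the tool carry_out, never from a script. Its argument "plan" is a list of rows, each an object of numbers: "dx", "dy", "dz": the shift along the tool's x, y, z in mm; "twist": the turn about the tool's z in degrees; "fingers": the closure, from -1 (fully open) to 1 (shut). In form: [{"dx": .., "dy": .., "dz": .., "twist": .., "fingers": ..}, ...]. A call has exactly 5 rows; each row is the pose to reach, as a shift and turn from the pose commanded when the call began, along the tool's axes at that moment; what a row does not reach only later rows make up. A row lasts 1/12 s, in which the tool goes at most 41.7 mm and 7.16 degrees, less where a joint would pass 70% of its speed; a pose out of reach is approached as far as the arm can. A call with a gripper value outside its range is refused whole. The fingers move at their own pace and stop on an object; the grip force is fixed at half the most. Time passes only in rows, so rows that repeat a pose let the fingers close, or fill a call up. It gives the time, the measured TCP pose, the force, the opening and the grip force at its end, in the units of the state.
- bot.get_obs(): the state, without advancing time (a new reading comes with each control period).
- camera(name): name is "side" or "top"; returns a dict with "image" (420x560x3 uint8, red, green, blue), "intrinsics" (3x3 intrinsics, pixels), "distortion" ([k1, k2, p1, p2, k3] as OpenCV has them; the pictures are not rectified), "eye" and "attitude" of the camera in the world. Camera axes: x right, y down, z forward; pixel columns grow to the right and rows downward; lengths in m; the calibration is good to about 2 mm. A picture is of the moment at which its call begins. There is no depth.
- job_done(): hands the job in; it is judged then, once.
The state is a dict: "clock": time; "joint_pos": joint angles; "joint_vel": joint speeds; "tau": joint torques, N m; "eef_pos": TCP position; "tool_rot": TCP orientation; "ft_force": force on the tool from outside, world axes, zero at the start; "ft_torque": the same for the moment, N m; "grip_width": finger opening in m; "grasp_force": force on a finger pad.
Only numpy, scipy, OpenCV 4.12 (cv2) and the standard library are available. Lean on these libraries where they do the work, as an engineer would, in place of code of your own. Each camera call takes 0.05 s, during which the arm holds its last target. There are 200 camera calls.

TASK

The drawer of the plywood glaze chest is held shut by a safety catch hidden beneath the narrow slot in its top. Take the steel release rod by its wooden handle from its stand, push it down through the slot until the catch is fully down and the drawer has sprung open, then hang the rod upright in its stand again and let go. Keep the robot itself off the chest and leave the wooden tamper where it stands.

Things in the scene. Friction and masses are not known exactly. Their poses are not given: they have to be found in the camera images.
- rod: Loose steel release rod, 10 mm thick, 92 mm long; above it a steel guard disc 54 mm across, 8 mm thick; above that a round wooden handle 25 mm thick, 75 mm long; about 160 g. Hangs upright in the stand, guard on its top. Origin at the lower tip, z up the rod: guard underside at 92 mm, handle from 100 to 175 mm, good grip at 145 mm.
- stand: Open wooden tool stand, fixed: base 100 x 100 x 8 mm, four thin posts, top plate 90 x 90 mm, its upper face 105 mm above the table, with a square through hole of 31 x 31 mm in the middle. Origin on the table straight below the hole's centre, z up. With the guard on the plate the rod's tip hangs 13 mm above the table.
- chest: Plywood chest, fixed, 140 mm (its x) by 200 mm (its y) by 110 mm high. Origin on the table under its centre, z up. Two openings in its 14 mm thick top: the narrow slot (see slot) at y = +45 mm, and a round blind brush well 42 mm across at y = -45 mm, not to be used. The drawer, with a brass knob, is in the +x face and slides out 45 mm towards +x.
- slot (a point): Centre of the mouth of the chest's narrow slot, level with the chest's top, 110 mm above the table. Axes as the chest's: the slot is 70 mm long (x) and 32 mm wide (y). Below it a flat steel catch tab fills the space; its upper face starts 60 mm below this point (50 mm above the table) and is 80 mm below it (30 mm above the table) when fully pressed.
- latch (a joint): How far the catch tab is pressed, in m: 0 at the start (drawer shut), 0.020 fully down against its stop (drawer open). It moves straight down under about 4 to 5 N and stays where it is pushed.
- tamper: A bystander: wooden clay tamper with the same round handle as the rod, but standing on the table on a broad round foot 54 mm across; 115 mm high, loose. Origin under its foot, z up.

How it is judged:
By the outcome, as a careful person would: the job done as asked, in the order asked, and still so for the second after the job is handed in, with the robot touching nothing.
It also fails if it takes over 50 s, if anything falls off the work surface, if the arm or the gripper's body presses on something with over 40 N, if the wrist force passes 120 N, or if a joint passes its speed limit or range.

## Working session

There is one attempt and no reset: what is moved stays moved. The work goes in short steps, Python scripts to look and compute and a tool call to move; the robot and the scene stay as the last step left them, time stands still between calls to the robot, and variables do not carry over. Pictures are saved under pics/ and viewed, at most 10 in all, crops included, and the job is handed in when it is done.

Besides the shell and the picture viewer there is one more tool, called after ">>>" as name(argument=value, ...) on one line, values as JSON. carry_out: Moves the arm, as the interface text tells. Its arguments: {"type":"object","properties":{"plan":{"type":"array","items":{"type":"object","properties":{"dx":{"type":"number"},"dy":{"type":"number"},"dz":{"type":"number"},"twist":{"type":"number"},"fingers":{"type":"number"}}}}},"required":["plan"]}

```bash
mkdir -p pics; ls; python3 - <<'E'
from workcell import bot,camera
import cv2,numpy as np
o=bot.get_obs()
for k in ['clock','eef_pos','tool_rot','ft_force','grip_width']: print(k,o[k])
for n in ['side','top']:
    c=camera(n); cv2.imwrite(f'pics/{n}0.png',c['image'][:,:,::-1])
    print(n,c['intrinsics'],c['distortion'],c['eye'],c['attitude'])
E
```

```text
pics
clock 0.0
eef_pos [ 0.16359215 -0.47179631  0.23041442]
tool_rot [ 9.86107406e-01  1.66105620e-01 -1.70806367e-04 -1.03823128e-03]
ft_force [-0.82362905  0.02498888 -0.48772079]
grip_width 0.0853511287374302
side [[392.04723148   0.         278.63249076]
 [  0.         392.04723148 209.52593446]
 [  0.           0.           1.        ]] [-0.05025961  0.          0.          0.          0.        ] [0.47406893 0.53399136 0.65005826] [-0.04997489  0.92243715 -0.38250214  0.01744515]
top [[431.33087397   0.         279.96409489]
 [  0.         431.33087397 214.84316079]
 [  0.           0.           1.        ]] [0.032909 0.       0.       0.       0.      ] [0.40056527 0.01117519 0.76288514] [-0.69971728  0.70855247 -0.06414756  0.06507081]
```

View pics/side0.png

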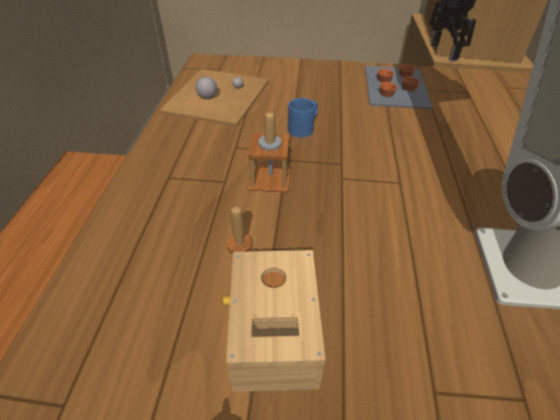

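View pics/top0.png

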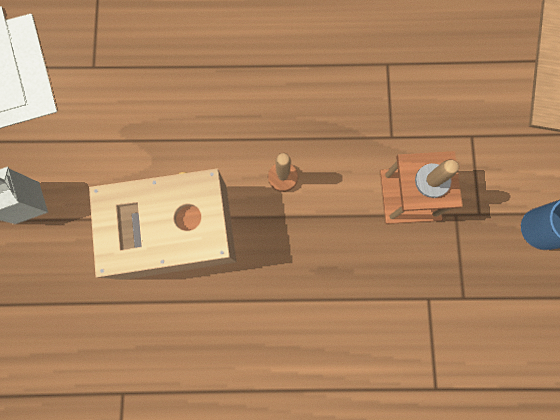

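The side view shows the stand with the rod's handle at (269,128) and its guard at (270,143). The tamper is at (238,228), the chest top spans (230,252)–(320,360), the slot is at (275,327), the well at (273,278) and the knob at (227,300). In the top view the guard is at (434,181), the chest slot at (130,227) and the tamper at (284,175). Next I'll measure with masks.

```bash
cat > h.py <<'E'
import cv2,numpy as np
from scipy.spatial.transform import Rotation as R
from workcell import bot,camera
def ray(c,p):
    u=cv2.undistortPoints(np.float64(p).reshape(-1,1,2),c['intrinsics'],np.float64(c['distortion']))[:,0]
    d=np.c_[u,np.ones(len(u))]; return R.from_quat(c['attitude']).apply(d)
def plane(c,p,z):
    d=ray(c,p); return np.array(c['eye'])+d*((z-c['eye'][2])/d[:,2])[:,None]
def proj(c,P):
    Rm=R.from_quat(c['attitude']).as_matrix().T
    return cv2.projectPoints(np.float64(P).reshape(-1,1,3),cv2.Rodrigues(Rm)[0],-Rm@np.array(c['eye']),c['intrinsics'],np.float64(c['distortion']))[0][:,0]
def blobs(m,box,amin=30):
    x0,y0,x1,y1=box; k=np.zeros(m.shape,np.uint8); k[y0:y1,x0:x1]=m[y0:y1,x0:x1]
    cs=cv2.findContours(k,cv2.RETR_EXTERNAL,cv2.CHAIN_APPROX_NONE)[0]
    return sorted([c for c in cs if cv2.contourArea(c)>amin],key=cv2.contourArea,reverse=True)
E
python3 - <<'E'
from h import *
np.set_printoptions(precision=4,suppress=True)
C={n:camera(n) for n in('top','side')}
for n,gb,cb,sb in [('top',(405,155,460,205),(80,160,245,290),(112,198,150,258)),('side',(252,130,290,155),(222,245,328,366),(245,310,305,340))]:
    c=C[n]; im=c['image']; h=cv2.cvtColor(im,cv2.COLOR_RGB2HSV); H,S,V=cv2.split(h)
    g=((S<70)&(V>90)).astype(np.uint8)
    for b in blobs(g,gb)[:1]:
        e=cv2.fitEllipse(cv2.convexHull(b)); print(n,'guard',e,cv2.contourArea(b),plane(c,[e[0]],.113))
    if n=='top':
        y=((V>165)&(H>12)&(H<32)&(S<150)).astype(np.uint8)
        b=blobs(y,cb)[0]; r=cv2.minAreaRect(b); print('chest',r)
        q=cv2.approxPolyDP(cv2.convexHull(b),6,True)[:,0]; print(q, plane(c,q,.11))
        P=plane(c,b[:,0],.11)[:,:2]; rr=cv2.minAreaRect((P*1000).astype(np.float32)); print('chest rect mm',rr)
        inner=(1-y)
        for d in blobs(inner,(105,190,210,265),100):
            P=plane(c,d[:,0],.11)[:,:2]; print('hole',cv2.boundingRect(d),cv2.minAreaRect((P*1000).astype(np.float32)))
    # wooden handle
    w=((H>10)&(H<25)&(S>80)&(V>120)).astype(np.uint8)
    im2=cv2.resize(im[gb[1]-45:gb[3]+45,gb[0]-35:gb[2]+35],None,fx=4,fy=4,interpolation=cv2.INTER_CUBIC)
    cv2.imwrite(f'pics/{n}_rod.png',im2[:580,:780,::-1]); print('crop origin',gb[0]-35,gb[1]-45,im2.shape)
    cv2.imwrite(f'pics/{n}_both.png',im[:,:,::-1])
E
```

```text
top guard ((432.7075500488281, 180.1968536376953), (33.94896697998047, 35.860042572021484), 104.90196990966797) 573.0 [[ 0.5723 -0.2257  0.113 ]]
chest ((162.0, 218.5), (117.0, 164.0), 90.0)
[[244 160]
 [228 257]
 [ 97 277]
 [ 80 272]
 [ 80 160]] [[0.61   0.0669 0.11  ]
 [0.4576 0.0906 0.11  ]
 [0.4306 0.2853 0.11  ]
 [0.4384 0.3109 0.11  ]
 [0.6127 0.3234 0.11  ]]
chest rect mm ((520.6749267578125, 195.72320556640625), (257.0070495605469, 181.77597045898438), 89.46906280517578)
hole (174, 204, 27, 27) ((520.1384887695312, 154.0719757080078), (40.40032196044922, 40.09383010864258), 75.05721282958984)
hole (123, 212, 19, 36) ((500.81707763671875, 238.10105895996094), (54.06958770751953, 24.319015502929688), 7.939038276672363)
hole (116, 203, 22, 47) ((510.58746337890625, 255.205322265625), (29.82466697692871, 74.07176208496094), 75.708740234375)
crop origin 370 110 (560, 500, 3)
side guard ((269.5, 141.80319213867188), (15.810471534729004, 22.247295379638672), 90.0) 173.0 [[ 0.5726 -0.2222  0.113 ]]
crop origin 217 85 (460, 432, 3)
```

```bash
python3 - <<'E'
import cv2,numpy as np
t=cv2.imread('pics/top_both.png'); s=cv2.imread('pics/side_both.png')
f=lambda i,x,y,w,h,k:cv2.resize(i[y:y+h,x:x+w],None,fx=k,fy=k,interpolation=cv2.INTER_CUBIC)
A=np.zeros((600,800,3),np.uint8)
A[:360,:480]=f(t,80,165,160,120,3); A[:360,480:800]=f(t,390,140,80,90,4)
A[360:600,:320]=f(s,235,105,80,60,4)
A[360:600,320:640]=f(s,235,295,80,60,4)
A[360:600,640:800]=f(t,264,145,40,60,4)
cv2.imwrite('pics/comp.png',A)
E
```

```text
(no output)
```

View pics/comp.png

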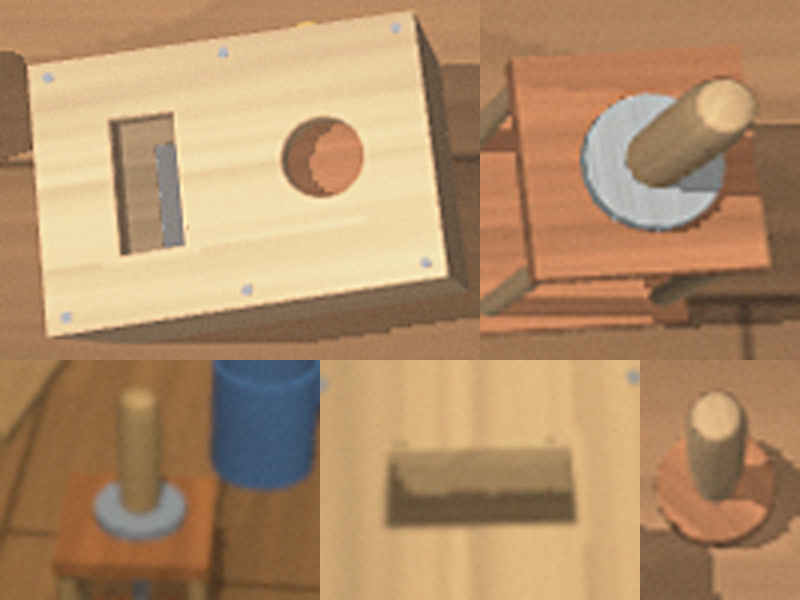

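The composite gives clear corners for the chest, slot, plate and handle top: the slot outline is at comp (108,119)–(186,255), the guard circle at (654,161) and the handle top at (726,105). I'll turn these into positions and check them against the given sizes.

```bash
python3 - <<'E'
from h import *
np.set_printoptions(precision=4,suppress=True)
t=camera('top');s=camera('side')
T=lambda p:np.float64(p)/3+[80,165]-.33
U=lambda p:(np.float64(p)-[480,0])/4+[390,140]-.37
S=lambda p:(np.float64(p)-[0,360])/4+[235,105]-.37
def show(n,P): print(n,'mean',P.mean(0),'sides',np.linalg.norm(np.roll(P,-1,0)-P,axis=1)*1000)
c=plane(t,T([(28,67),(414,12),(446,282),(48,336)]),.11);show('chest',c)
d=c[0]-c[1]+c[3]-c[2]; yaw=np.degrees(np.arctan2(d[1],d[0]))-90; print('chest yaw',yaw)
k=plane(t,T([(108,119),(173,112),(186,245),(121,255)]),.11);show('slot top',k)
d2=np.array([-np.sin(np.radians(yaw)),np.cos(np.radians(yaw)),0]); print('slot from chest',c.mean(0)+.045*d2)
print('well',plane(t,T([(323,157)]),.11), 'expected',c.mean(0)-.045*d2)
k2=plane(s,(np.float64([(388,449),(574,449),(577,523),(386,524)])-[320,360])/4+[235,295]-.37,.11);show('slot side',k2)
p=plane(t,U([(512,60),(740,46),(768,263),(533,280)]),.105);show('plate',p)
print('guard',plane(t,U([(654,161)]),.113),plane(s,S([(140,507)]),.113))
print('handle top',plane(t,U([(726,105)]),.188),plane(s,S([(139,396)]),.188))
print('tamper top',plane(t,(np.float64([(716,412)])-[640,360])/4+[264,145],.115))
for q in (c.mean(0),p.mean(0)): print(np.hypot(*q[:2]))
E
```

```text
chest mean [0.5129 0.198  0.11  ] sides [200.3505 142.3937 198.6745 139.2564]
chest yaw 7.378572123607498
slot top mean [0.508  0.2426 0.11  ] sides [33.1356 69.4998 32.6165 70.9021]
slot from chest [0.5071 0.2427 0.11  ]
well [[0.5198 0.1536 0.11  ]] expected [0.5187 0.1534 0.11  ]
slot side mean [0.5072 0.2438 0.11  ] sides [71.3503 30.6687 70.703  31.0522]
plate mean [ 0.575 -0.223  0.105] sides [90.0674 87.8168 90.8095 88.9991]
guard [[ 0.5728 -0.2264  0.113 ]] [[ 0.5725 -0.2239  0.113 ]]
handle top [[ 0.5724 -0.225   0.188 ]] [[ 0.5722 -0.223   0.188 ]]
tamper top [[0.6109 0.0054 0.115 ]]
0.5497991466160087
0.6167801758891489
```

>>> carry_out(plan=[{"dx": 36,"dy": -8,"dz": 0,"twist": -7,"fingers": -1},{"dx": 72,"dy": -15,"dz": 0,"twist": -14,"fingers": -1},{"dx": 108,"dy": -23,"dz": 0,"twist": -21,"fingers": -1},{"dx": 144,"dy": -31,"dz": 0,"twist": -28,"fingers": -1},{"dx": 180,"dy": -38,"dz": 0,"twist": -35,"fingers": -1}])

```text
clock: 0.72
eef_pos: [0.3225, -0.3764, 0.2314]
tool_rot: [0.889, 0.457, 0.0, 0.0]
ft_force: [0.0, -1.7, -0.2]
grip_width: 0.0854
grasp_force: 0.0
```

```bash
cat >> h.py <<'E'
def todo(P,yaw=90):
    o=bot.get_obs(); r=R.from_quat(o['tool_rot']); M=r.as_matrix(); y=np.degrees(np.arctan2(M[1,0],M[0,0]))
    d=M.T@(np.array(P)-o['eef_pos'])*1000
    print('t',round(o['clock'],2),'tcp',o['eef_pos'].round(4),'yaw',y.round(2),'go',d.round(1),'twist',round(y-yaw,2),'j',o['joint_pos'].round(2),'F',o['ft_force'].round(1),'w',o['grip_width'],'tilt',M[:,2].round(4))
E
python3 -c "
from h import *
todo([.5725,-.225,.23])"
```

```text
t 0.72 tcp [ 0.3225 -0.3764  0.2314] yaw 54.44 go [268.6 115.3   1.4] twist -35.56 j [-0.86  0.23 -0.01  1.33 -0.    1.33] F [ 0.  -1.7 -0.2] w 0.08540965577069232 tilt [ 1.e-04 -1.e-04 -1.e+00]
```

>>> carry_out(plan=[{"dx": 37,"dy": 16,"dz": 0,"twist": -7,"fingers": -1},{"dx": 74,"dy": 32,"dz": 0,"twist": -14,"fingers": -1},{"dx": 111,"dy": 48,"dz": 0,"twist": -21,"fingers": -1},{"dx": 148,"dy": 64,"dz": 0,"twist": -28,"fingers": -1},{"dx": 185,"dy": 79,"dz": 0,"twist": -35.5,"fingers": -1}])

```text
clock: 1.13
eef_pos: [0.4954, -0.2726, 0.2313]
tool_rot: [0.709, 0.705, -0.0, 0.0]
ft_force: [0.3, -1.2, -0.5]
grip_width: 0.0851
grasp_force: 0.0
```

```bash
python3 -c "
from h import *
todo([.5725,-.225,.23])"
```

```text
t 1.13 tcp [ 0.4954 -0.2726  0.2313] yaw 89.64 go [48.1 76.8  1.3] twist -0.36 j [-0.5   0.37  0.19  1.39 -0.    1.07] F [ 0.3 -1.2 -0.5] w 0.08505039746594059 tilt [ 2.e-04 -2.e-04 -1.e+00]
```

>>> carry_out(plan=[{"dx": 16,"dy": 25,"dz": 0,"twist": 0,"fingers": -1},{"dx": 32,"dy": 50,"dz": 0,"twist": -0.4,"fingers": -1},{"dx": 48,"dy": 77,"dz": 0,"twist": -0.4,"fingers": -1},{"dx": 48,"dy": 77,"dz": 0,"twist": -0.4,"fingers": -1},{"dx": 48,"dy": 77,"dz": 0,"twist": -0.4,"fingers": -1}])

```text
clock: 1.55
eef_pos: [0.5724, -0.2256, 0.2303]
tool_rot: [0.708, 0.706, -0.0, -0.001]
ft_force: [-1.4, 0.5, -0.0]
grip_width: 0.0858
grasp_force: 0.0
```

```bash
python3 -c "
from h import *
todo([.5725,-.225,.137])
c=camera('side');cv2.imwrite('pics/s1.png',cv2.resize(c['image'][60:210,180:360,::-1],None,fx=4,fy=4))"
```

```text
t 1.55 tcp [ 0.5724 -0.2256  0.2303] yaw 89.85 go [ 0.6  0.3 93.3] twist -0.15 j [-0.38  0.48  0.35  1.44 -0.    1.2 ] F [-1.4  0.5 -0. ] w 0.08575058018283971 tilt [-1.4e-03  3.0e-04 -1.0e+00]
```

View pics/s1.png

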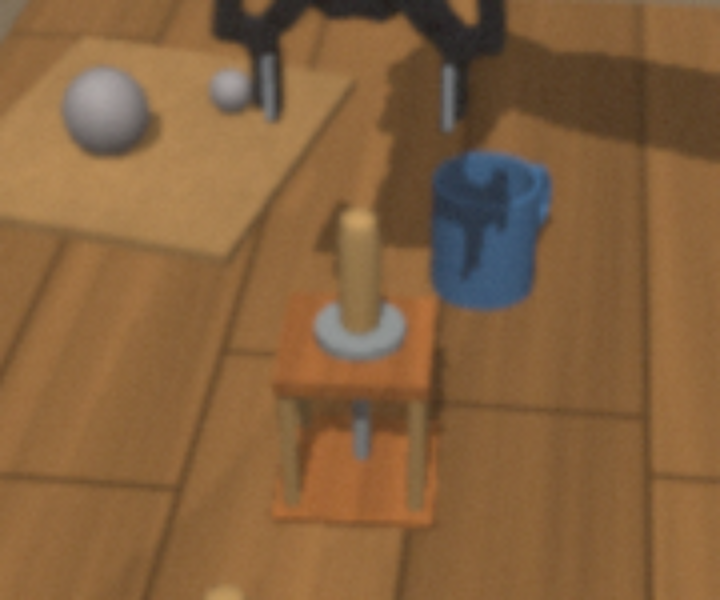

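The gripper is open and centred over the handle: the finger midpoint is at column 359 and the handle at 358. I'll descend now.

>>> carry_out(plan=[{"dx": 0.5,"dy": 0,"dz": 22,"twist": 0,"fingers": -1},{"dx": 0.5,"dy": 0,"dz": 44,"twist": 0,"fingers": -1},{"dx": 0.5,"dy": 0,"dz": 66,"twist": 0,"fingers": -1},{"dx": 0.5,"dy": 0,"dz": 82,"twist": 0,"fingers": -1},{"dx": 0.5,"dy": 0,"dz": 92,"twist": 0,"fingers": -1}])

```text
clock: 2.02
eef_pos: [0.5689, -0.2271, 0.1373]
tool_rot: [0.71, 0.704, -0.001, -0.002]
ft_force: [0.5, 0.2, -0.5]
grip_width: 0.0851
grasp_force: 0.0
```

>>> carry_out(plan=[{"dx": 0,"dy": 0,"dz": 0,"twist": 0,"fingers": 0.2},{"dx": 0,"dy": 0,"dz": 0,"twist": 0,"fingers": 0.4},{"dx": 0,"dy": 0,"dz": 0,"twist": 0,"fingers": 0.6},{"dx": 0,"dy": 0,"dz": 0,"twist": 0,"fingers": 0.8},{"dx": 0,"dy": 0,"dz": 0,"twist": 0,"fingers": 1}])

```text
clock: 2.43
eef_pos: [0.5724, -0.2268, 0.1409]
tool_rot: [0.709, 0.705, 0.001, 0.001]
ft_force: [2.9, 0.8, 0.9]
grip_width: 0.0252
grasp_force: 1.4
```

>>> carry_out(plan=[{"dx": 0,"dy": 0,"dz": 0,"twist": 0,"fingers": 1},{"dx": 0,"dy": 0,"dz": 0,"twist": 0,"fingers": 1},{"dx": 0,"dy": 0,"dz": 0,"twist": 0,"fingers": 1},{"dx": 0,"dy": 0,"dz": 0,"twist": 0,"fingers": 1},{"dx": 0,"dy": 0,"dz": 0,"twist": 0,"fingers": 1}])

```text
clock: 2.85
eef_pos: [0.5725, -0.2268, 0.1407]
tool_rot: [0.709, 0.705, 0.001, 0.001]
ft_force: [1.5, -0.0, 5.3]
grip_width: 0.0231
grasp_force: 58.8
```

>>> carry_out(plan=[{"dx": 0,"dy": 0,"dz": -10,"twist": 0,"fingers": 1},{"dx": 0,"dy": 0,"dz": -30,"twist": 0,"fingers": 1},{"dx": 0,"dy": 0,"dz": -60,"twist": 0,"fingers": 1},{"dx": 0,"dy": 0,"dz": -90,"twist": 0,"fingers": 1},{"dx": 0,"dy": 0,"dz": -115,"twist": 0,"fingers": 1}])

```text
clock: 3.27
eef_pos: [0.5708, -0.2261, 0.2558]
tool_rot: [0.709, 0.705, -0.0, -0.001]
ft_force: [0.6, -0.5, -1.1]
grip_width: 0.0234
grasp_force: 59.0
```

>>> carry_out(plan=[{"dx": 0,"dy": 0,"dz": -15,"twist": 0,"fingers": 1},{"dx": 0,"dy": 0,"dz": -30,"twist": 0,"fingers": 1},{"dx": 0,"dy": 0,"dz": -30,"twist": 0,"fingers": 1},{"dx": 0,"dy": 0,"dz": -30,"twist": 0,"fingers": 1},{"dx": 0,"dy": 0,"dz": -30,"twist": 0,"fingers": 1}])

```text
clock: 3.68
eef_pos: [0.5708, -0.2261, 0.2827]
tool_rot: [0.709, 0.705, -0.001, -0.001]
ft_force: [-1.1, 1.1, -1.8]
grip_width: 0.0233
grasp_force: 59.1
```

```bash
python3 -c "
from h import *
todo([.5075,.243,.285])
c=camera('side');t=camera('top')
A=np.zeros((600,800,3),np.uint8)
a=cv2.resize(c['image'][40:190,200:350],None,fx=4,fy=4); b=cv2.resize(t['image'][130:280,370:420+50],None,fx=2,fy=2)
A[:600,:600]=a; A[:300,600:800]=b
cv2.imwrite('pics/s2.png',A[:,:,::-1])"
```

```text
t 3.68 tcp [ 0.5708 -0.2261  0.2827] yaw 89.69 go [468.7 -65.8  -1.6] twist -0.31 j [-0.38  0.47  0.47  1.57  0.    1.2 ] F [-1.1  1.1 -1.8] w 0.023305725056000516 tilt [-0.0028  0.0011 -1.    ]
```

View pics/s2.png

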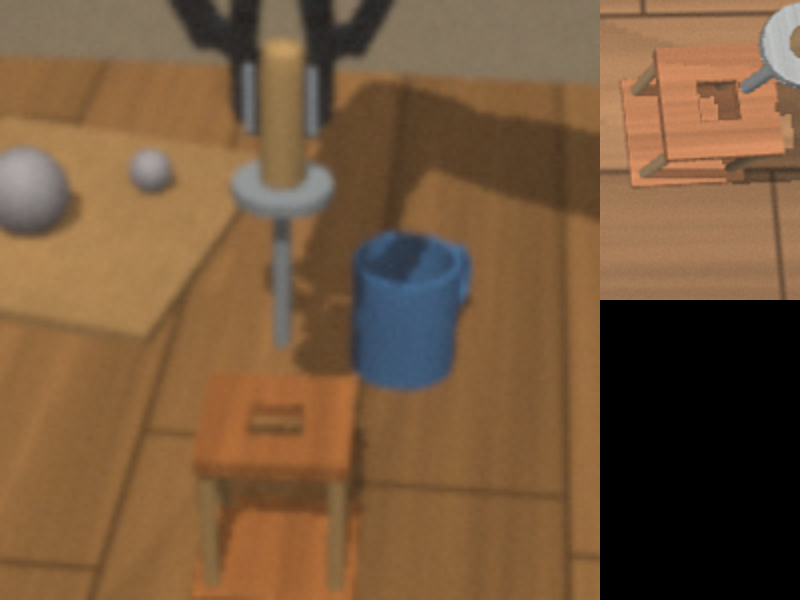

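The rod is held upright in the gripper: guard at (283,187), tip at (282,345), free of the stand. The empty hole is at (276,418) in the side crop and (719,101) in the top inset. I'll locate the tip and the hole.

```bash
python3 -c "
from h import *
np.set_printoptions(precision=4,suppress=True)
t=camera('top');s=camera('side')
print('hole',plane(s,[(276/4+200-.4,418/4+40-.4)],.105),plane(t,[(370+(719-600)/2-.25,130+100.5/2-.25)],.105))
a=ray(s,[(270.1,125.8)])[0]; b=ray(t,[(370+(744-600)/2,130+89/2)])[0]
A=np.c_[a,-b]; e=np.array(t['eye'])-np.array(s['eye']); k=np.linalg.lstsq(A,e,rcond=None)[0]
print('tip',s['eye']+a*k[0],t['eye']+b*k[1])
g=ray(s,[(283/4+200-.4,187/4+40-.4)])[0]; print('guard at y',s['eye']+g*((-.2261-s['eye'][1])/g[1]))
"
```

```text
hole [[ 0.5751 -0.2239  0.105 ]] [[ 0.5748 -0.2233  0.105 ]]
tip [ 0.5711 -0.2245  0.1556] [ 0.5695 -0.2244  0.1551]
guard at y [ 0.5699 -0.2261  0.2521]
```

>>> carry_out(plan=[{"dx": 25,"dy": -3.5,"dz": 0,"twist": 0,"fingers": 1},{"dx": 60,"dy": -8.4,"dz": 0,"twist": 0,"fingers": 1},{"dx": 97,"dy": -13.6,"dz": 0,"twist": 0,"fingers": 1},{"dx": 134,"dy": -18.8,"dz": 0,"twist": 0,"fingers": 1},{"dx": 171,"dy": -24,"dz": 0,"twist": 0,"fingers": 1}])

```text
clock: 4.3
eef_pos: [0.5475, -0.0539, 0.2836]
tool_rot: [0.709, 0.705, -0.0, -0.0]
ft_force: [0.4, -0.2, -1.9]
grip_width: 0.0237
grasp_force: 59.2
```

>>> carry_out(plan=[{"dx": 37,"dy": -5.2,"dz": 0,"twist": 0,"fingers": 1},{"dx": 74,"dy": -10.4,"dz": 0,"twist": 0,"fingers": 1},{"dx": 111,"dy": -15.6,"dz": 0,"twist": 0,"fingers": 1},{"dx": 148,"dy": -20.8,"dz": 0,"twist": 0,"fingers": 1},{"dx": 185,"dy": -26,"dz": 0,"twist": 0,"fingers": 1}])

```text
clock: 4.72
eef_pos: [0.5225, 0.1315, 0.2839]
tool_rot: [0.709, 0.705, -0.0, -0.0]
ft_force: [1.0, 0.5, -2.1]
grip_width: 0.0232
grasp_force: 59.1
```

```bash
python3 -c "
from h import *
todo([.5075,.243,.283])"
```

```text
t 4.72 tcp [0.5225 0.1315 0.2839] yaw 89.68 go [111.4 -15.6   0.8] twist -0.32 j [0.25 0.31 0.23 1.49 0.   1.82] F [ 1.   0.5 -2.1] w 0.023196606811309257 tilt [-8.e-04 -2.e-04 -1.e+00]
```

>>> carry_out(plan=[{"dx": 37,"dy": -5,"dz": 0,"twist": 0,"fingers": 1},{"dx": 74,"dy": -10,"dz": 0,"twist": 0,"fingers": 1},{"dx": 100,"dy": -14,"dz": 0,"twist": 0,"fingers": 1},{"dx": 110.5,"dy": -15.5,"dz": 0,"twist": 0,"fingers": 1},{"dx": 110.5,"dy": -15.5,"dz": 0,"twist": 0,"fingers": 1}])

```text
clock: 5.13
eef_pos: [0.5076, 0.2429, 0.2834]
tool_rot: [0.708, 0.707, -0.001, -0.0]
ft_force: [0.6, 0.7, -2.2]
grip_width: 0.0233
grasp_force: 59.1
```

>>> carry_out(plan=[{"dx": 0,"dy": 0,"dz": 10,"twist": 0,"fingers": 1},{"dx": 0,"dy": 0,"dz": 20,"twist": 0,"fingers": 1},{"dx": 0,"dy": 0,"dz": 30,"twist": 0,"fingers": 1},{"dx": 0,"dy": 0,"dz": 30,"twist": 0,"fingers": 1},{"dx": 0,"dy": 0,"dz": 30,"twist": 0,"fingers": 1}])

```text
clock: 5.55
eef_pos: [0.5081, 0.2392, 0.2532]
tool_rot: [0.71, 0.705, -0.001, -0.0]
ft_force: [-0.1, 0.0, -1.6]
grip_width: 0.0232
grasp_force: 59.1
```

```bash
python3 -c "
from h import *
todo([.5075,.243,.157])
c=camera('side');t=camera('top')
A=np.zeros((600,800,3),np.uint8)
a=cv2.resize(c['image'][200:380,200:340],None,fx=3,fy=3); b=cv2.resize(t['image'][140:290,60:240],None,fx=2,fy=2)
A[:540,:420]=a; A[:300,420:780]=b
cv2.imwrite('pics/s3.png',A[:,:,::-1])"
```

```text
t 5.55 tcp [0.5081 0.2392 0.2532] yaw 89.6 go [ 4.  -0.4 96.2] twist -0.4 j [ 0.44  0.36  0.23  1.44 -0.    2.02] F [-0.1  0.  -1.6] w 0.02317951202764582 tilt [-0.0024 -0.0013 -1.    ]
```

View pics/s3.png

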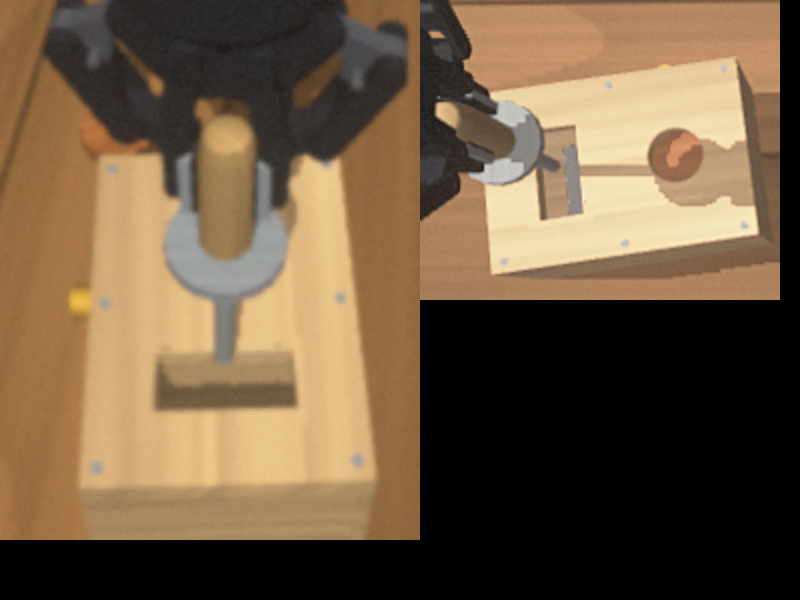

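The tip hangs just over the slot: it's at (225,358) in the side crop and (553,166) in the top inset. I'll triangulate it and reread the pose.

```bash
python3 -c "
from h import *
todo([.5075,.243,.157])
s=camera('side');t=camera('top')
a=ray(s,[(274.7,319)])[0]; b=ray(t,[(126.3,222.8)])[0]
k=np.linalg.lstsq(np.c_[a,-b],np.array(t['eye'])-np.array(s['eye']),rcond=None)[0]
print('tip',s['eye']+a*k[0],t['eye']+b*k[1])
todo([.5075,.243,.157])
"
```

```text
t 5.65 tcp [0.5088 0.2398 0.2546] yaw 89.63 go [ 3.1 -1.3 97.6] twist -0.37 j [ 0.44  0.36  0.23  1.44 -0.    2.02] F [ 0.2  0.2 -1.4] w 0.023699768342400094 tilt [ 2.e-04  0.e+00 -1.e+00]
tip [0.50786001 0.240857   0.12563403] [0.50932431 0.24068769 0.12582302]
t 5.75 tcp [0.509  0.2402 0.255 ] yaw 89.65 go [ 2.7 -1.6 98. ] twist -0.35 j [ 0.44  0.36  0.23  1.44 -0.    2.02] F [-0.7  0.5 -2.4] w 0.022769029563095546 tilt [ 1.1e-03  5.0e-04 -1.0e+00]
```

>>> carry_out(plan=[{"dx": 2,"dy": -1,"dz": 10,"twist": 0,"fingers": 1},{"dx": 2,"dy": -1,"dz": 25,"twist": 0,"fingers": 1},{"dx": 2,"dy": -1,"dz": 40,"twist": 0,"fingers": 1},{"dx": 2,"dy": -1,"dz": 55,"twist": 0,"fingers": 1},{"dx": 2,"dy": -1,"dz": 65,"twist": 0,"fingers": 1}])

```text
clock: 6.17
eef_pos: [0.5067, 0.2423, 0.1873]
tool_rot: [0.709, 0.705, -0.001, -0.0]
ft_force: [-0.7, 0.0, -1.2]
grip_width: 0.0233
grasp_force: 59.1
```

```bash
python3 -c "
from h import *
todo([.5075,.243,.158])"
```

```text
t 6.17 tcp [0.5067 0.2423 0.1873] yaw 89.7 go [ 0.7  0.8 29.3] twist -0.3 j [0.45 0.39 0.09 1.28 0.   2.02] F [-0.7  0.  -1.2] w 0.023259624759159016 tilt [-1.8e-03 -8.0e-04 -1.0e+00]
```

>>> carry_out(plan=[{"dx": 0,"dy": 0,"dz": 5,"twist": 0,"fingers": 1},{"dx": 0,"dy": 0,"dz": 10,"twist": 0,"fingers": 1},{"dx": 0,"dy": 0,"dz": 15,"twist": 0,"fingers": 1},{"dx": 0,"dy": 0,"dz": 18,"twist": 0,"fingers": 1},{"dx": 0,"dy": 0,"dz": 20,"twist": 0,"fingers": 1}])

```text
clock: 6.58
eef_pos: [0.5078, 0.2427, 0.17]
tool_rot: [0.709, 0.705, 0.001, 0.0]
ft_force: [-0.9, -0.1, 3.3]
grip_width: 0.0234
grasp_force: 59.2
```

>>> carry_out(plan=[{"dx": 0,"dy": 0,"dz": 2,"twist": 0,"fingers": 1},{"dx": 0,"dy": 0,"dz": 4,"twist": 0,"fingers": 1},{"dx": 0,"dy": 0,"dz": 6,"twist": 0,"fingers": 1},{"dx": 0,"dy": 0,"dz": 8,"twist": 0,"fingers": 1},{"dx": 0,"dy": 0,"dz": 9,"twist": 0,"fingers": 1}])

```text
clock: 7.0
eef_pos: [0.5077, 0.2426, 0.1602]
tool_rot: [0.709, 0.705, 0.0, 0.0]
ft_force: [-1.3, -0.8, 2.3]
grip_width: 0.0235
grasp_force: 59.3
```

>>> carry_out(plan=[{"dx": 0,"dy": 0,"dz": 1,"twist": 0,"fingers": 1},{"dx": 0,"dy": 0,"dz": 2,"twist": 0,"fingers": 1},{"dx": 0,"dy": 0,"dz": 3,"twist": 0,"fingers": 1},{"dx": 0,"dy": 0,"dz": 3,"twist": 0,"fingers": 1},{"dx": 0,"dy": 0,"dz": 3,"twist": 0,"fingers": 1}])

```text
clock: 7.42
eef_pos: [0.5077, 0.2425, 0.1573]
tool_rot: [0.709, 0.705, 0.0, 0.0]
ft_force: [0.3, -0.2, 2.3]
grip_width: 0.0233
grasp_force: 59.4
```

>>> carry_out(plan=[{"dx": 0,"dy": 0,"dz": 1,"twist": 0,"fingers": 1},{"dx": 0,"dy": 0,"dz": 2,"twist": 0,"fingers": 1},{"dx": 0,"dy": 0,"dz": 3,"twist": 0,"fingers": 1},{"dx": 0,"dy": 0,"dz": 3,"twist": 0,"fingers": 1},{"dx": 0,"dy": 0,"dz": 3,"twist": 0,"fingers": 1}])

```text
clock: 7.83
eef_pos: [0.5081, 0.243, 0.1571]
tool_rot: [0.709, 0.705, 0.002, 0.0]
ft_force: [-3.8, -0.2, 14.9]
grip_width: 0.0236
grasp_force: 60.0
```

```bash
python3 -c "
from h import *
todo([.5075,.243,.158])
c=camera('side');t=camera('top')
A=np.zeros((600,800,3),np.uint8)
a=cv2.resize(c['image'][200:380,180:340],None,fx=3,fy=3); b=cv2.resize(t['image'][140:290,80:240],None,fx=2,fy=2)
A[:540,:480]=a; A[:300,480:800]=b
cv2.imwrite('pics/s4.png',A[:,:,::-1])"
```

```text
t 7.83 tcp [0.5081 0.243  0.1571] yaw 89.69 go [ 0.  -0.6 -0.9] twist -0.31 j [0.45 0.4  0.04 1.2  0.   2.02] F [-3.8 -0.2 14.9] w 0.023641207226986736 tilt [ 0.003   0.0019 -1.    ]
```

View pics/s4.png

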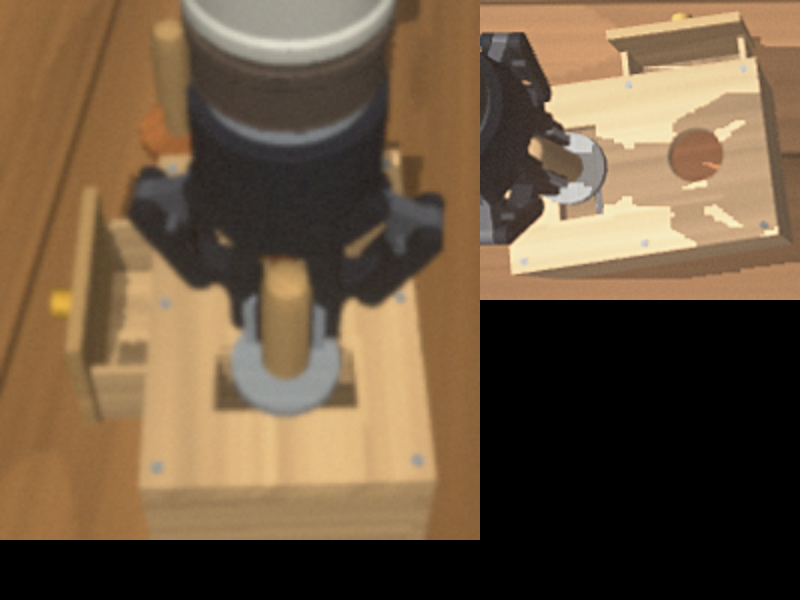

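The drawer has sprung open, with its front and knob out at (75,302), and 15 N at 0.157 m shows the tab is hard on its stop. I'll withdraw straight up.

>>> carry_out(plan=[{"dx": 0,"dy": 0,"dz": -10,"twist": 0,"fingers": 1},{"dx": 0,"dy": 0,"dz": -30,"twist": 0,"fingers": 1},{"dx": 0,"dy": 0,"dz": -55,"twist": 0,"fingers": 1},{"dx": 0,"dy": 0,"dz": -80,"twist": 0,"fingers": 1},{"dx": 0,"dy": 0,"dz": -105,"twist": 0,"fingers": 1}])

```text
clock: 8.35
eef_pos: [0.5071, 0.2421, 0.2595]
tool_rot: [0.709, 0.705, -0.001, -0.0]
ft_force: [-0.1, -0.1, -1.6]
grip_width: 0.0236
grasp_force: 59.6
```

>>> carry_out(plan=[{"dx": 0,"dy": 0,"dz": -15,"twist": 0,"fingers": 1},{"dx": 0,"dy": 0,"dz": -28,"twist": 0,"fingers": 1},{"dx": 0,"dy": 0,"dz": -28,"twist": 0,"fingers": 1},{"dx": 0,"dy": 0,"dz": -28,"twist": 0,"fingers": 1},{"dx": 0,"dy": 0,"dz": -28,"twist": 0,"fingers": 1}])

```text
clock: 8.77
eef_pos: [0.5071, 0.2422, 0.2857]
tool_rot: [0.709, 0.705, -0.001, -0.0]
ft_force: [-0.4, 0.1, -1.6]
grip_width: 0.0231
grasp_force: 59.6
```

```bash
python3 -c "
from h import *
todo([.575,-.225,.285])"
```

```text
t 8.77 tcp [0.5071 0.2422 0.2857] yaw 89.68 go [-466.8   70.5    1.1] twist -0.32 j [ 0.45  0.36  0.3   1.52 -0.    2.02] F [-0.4  0.1 -1.6] w 0.0231097678969767 tilt [-0.0023 -0.0012 -1.    ]
```

>>> carry_out(plan=[{"dx": -20,"dy": 3,"dz": 0,"twist": 0,"fingers": 1},{"dx": -55,"dy": 8.3,"dz": 0,"twist": 0,"fingers": 1},{"dx": -92,"dy": 14,"dz": 0,"twist": 0,"fingers": 1},{"dx": -129,"dy": 19.5,"dz": 0,"twist": 0,"fingers": 1},{"dx": -166,"dy": 25,"dz": 0,"twist": 0,"fingers": 1}])

```text
clock: 9.18
eef_pos: [0.5307, 0.0749, 0.2854]
tool_rot: [0.709, 0.706, -0.001, -0.001]
ft_force: [0.3, -0.3, -1.4]
grip_width: 0.0234
grasp_force: 59.6
```

>>> carry_out(plan=[{"dx": -37,"dy": 5.6,"dz": 0,"twist": 0,"fingers": 1},{"dx": -74,"dy": 11.2,"dz": 0,"twist": 0,"fingers": 1},{"dx": -111,"dy": 16.8,"dz": 0,"twist": 0,"fingers": 1},{"dx": -148,"dy": 22.4,"dz": 0,"twist": 0,"fingers": 1},{"dx": -185,"dy": 28,"dz": 0,"twist": 0,"fingers": 1}])

```text
clock: 9.6
eef_pos: [0.5577, -0.1105, 0.2854]
tool_rot: [0.709, 0.705, -0.001, -0.001]
ft_force: [0.1, 0.1, -2.5]
grip_width: 0.0233
grasp_force: 59.6
```

```bash
python3 -c "
from h import *
todo([.575,-.225,.285])"
```

```text
t 9.6 tcp [ 0.5577 -0.1105  0.2854] yaw 89.68 go [-114.4   17.9    0.3] twist -0.32 j [-0.2   0.37  0.32  1.53 -0.    1.38] F [ 0.1  0.1 -2.5] w 0.02326736177216889 tilt [-3.2e-03  6.0e-04 -1.0e+00]
```

>>> carry_out(plan=[{"dx": -37,"dy": 6,"dz": 0,"twist": 0,"fingers": 1},{"dx": -74,"dy": 12,"dz": 0,"twist": 0,"fingers": 1},{"dx": -100,"dy": 16,"dz": 0,"twist": 0,"fingers": 1},{"dx": -114,"dy": 18,"dz": 0,"twist": 0,"fingers": 1},{"dx": -114,"dy": 18,"dz": 0,"twist": 0,"fingers": 1}])

```text
clock: 10.02
eef_pos: [0.5753, -0.226, 0.2847]
tool_rot: [0.711, 0.704, -0.001, -0.001]
ft_force: [-0.3, -0.6, -2.0]
grip_width: 0.023
grasp_force: 59.6
```

>>> carry_out(plan=[{"dx": 0,"dy": 0,"dz": 10,"twist": 0,"fingers": 1},{"dx": 0,"dy": 0,"dz": 20,"twist": 0,"fingers": 1},{"dx": 0,"dy": 0,"dz": 30,"twist": 0,"fingers": 1},{"dx": 0,"dy": 0,"dz": 30,"twist": 0,"fingers": 1},{"dx": 0,"dy": 0,"dz": 30,"twist": 0,"fingers": 1}])

```text
clock: 10.43
eef_pos: [0.5753, -0.2213, 0.2562]
tool_rot: [0.708, 0.706, -0.0, -0.002]
ft_force: [-0.1, -0.4, -1.3]
grip_width: 0.0233
grasp_force: 59.5
```

```bash
python3 -c "
from h import *
todo([.575,-.225,.143])
c=camera('side');t=camera('top')
A=np.zeros((600,800,3),np.uint8)
a=cv2.resize(c['image'][70:190,210:330],None,fx=4,fy=4); b=cv2.resize(t['image'][130:230,390:490],None,fx=3,fy=3)
A[:480,:480]=a; A[:300,480:780]=b
cv2.imwrite('pics/s5.png',A[:,:,::-1]); todo([.575,-.225,.143])"
```

```text
t 10.43 tcp [ 0.5753 -0.2213  0.2562] yaw 89.77 go [ -3.9   0.  113.2] twist -0.23 j [-0.37  0.48  0.41  1.51  0.    1.21] F [-0.1 -0.4 -1.3] w 0.023284611139212968 tilt [-0.0028  0.0015 -1.    ]
t 10.53 tcp [ 0.5762 -0.222   0.2577] yaw 89.75 go [ -3.   -1.2 114.7] twist -0.25 j [-0.37  0.48  0.41  1.51  0.    1.21] F [ 0.5 -0.3 -1.5] w 0.023804845684743878 tilt [ 2.e-04  2.e-04 -1.e+00]
```

View pics/s5.png

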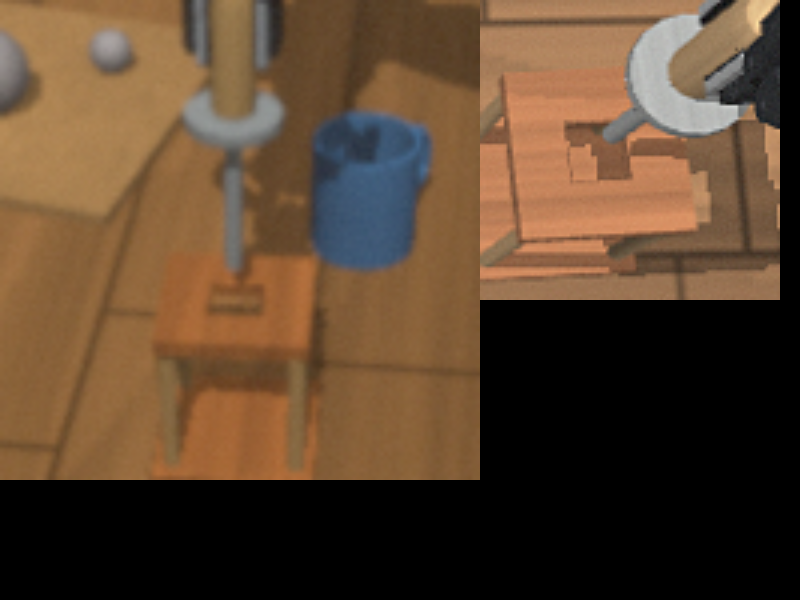

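The rod is upright over the stand. The tip is at (235,268) in the side crop and (608,134) in the top inset; the hole is at (236,299) and (598,151). I'll check the offset.

```bash
python3 -c "
from h import *
np.set_printoptions(precision=4,suppress=True)
s=camera('side');t=camera('top')
a=ray(s,[(268.4,136.5)])[0]; b=ray(t,[(432.1,174.2)])[0]
k=np.linalg.lstsq(np.c_[a,-b],np.array(t['eye'])-np.array(s['eye']),rcond=None)[0]
print('tip',s['eye']+a*k[0],t['eye']+b*k[1])
print('hole',plane(s,[(268.6,144.4)],.105),plane(t,[(390+118/3-.3,130+151/3-.3)],.105))
todo([.575,-.225,.143])"
```

```text
tip [ 0.5746 -0.2188  0.13  ] [ 0.577  -0.219   0.1307]
hole [[ 0.5749 -0.2227  0.105 ]] [[ 0.5748 -0.2229  0.105 ]]
t 10.63 tcp [ 0.5764 -0.2225  0.2582] yaw 89.73 go [ -2.5  -1.5 115.2] twist -0.27 j [-0.37  0.48  0.41  1.51  0.    1.21] F [-0.  -0.3 -2.1] w 0.023430148598446977 tilt [ 0.0013 -0.0004 -1.    ]
```

>>> carry_out(plan=[{"dx": -2.5,"dy": -1,"dz": 10,"twist": 0,"fingers": 1},{"dx": -2.5,"dy": -1,"dz": 25,"twist": 0,"fingers": 1},{"dx": -2.5,"dy": -1,"dz": 40,"twist": 0,"fingers": 1},{"dx": -2.5,"dy": -1,"dz": 55,"twist": 0,"fingers": 1},{"dx": -2.5,"dy": -1,"dz": 65,"twist": 0,"fingers": 1}])

```text
clock: 11.05
eef_pos: [0.5742, -0.2253, 0.1903]
tool_rot: [0.709, 0.705, -0.0, -0.001]
ft_force: [-0.3, 0.3, -1.4]
grip_width: 0.0233
grasp_force: 59.6
```

>>> carry_out(plan=[{"dx": 0,"dy": 0,"dz": 10,"twist": 0,"fingers": 1},{"dx": 0,"dy": 0,"dz": 20,"twist": 0,"fingers": 1},{"dx": 0,"dy": 0,"dz": 30,"twist": 0,"fingers": 1},{"dx": 0,"dy": 0,"dz": 36,"twist": 0,"fingers": 1},{"dx": 0,"dy": 0,"dz": 40,"twist": 0,"fingers": 1}])

```text
clock: 11.47
eef_pos: [0.5747, -0.2253, 0.1513]
tool_rot: [0.709, 0.705, -0.0, -0.0]
ft_force: [-0.1, -0.2, -1.6]
grip_width: 0.0233
grasp_force: 59.6
```

```bash
python3 -c "
from h import *
todo([.575,-.225,.141])"
```

```text
t 11.47 tcp [ 0.5747 -0.2253  0.1513] yaw 89.69 go [ 0.3  0.3 10.3] twist -0.31 j [-0.37  0.52  0.2   1.26 -0.    1.2 ] F [-0.1 -0.2 -1.6] w 0.023339383420043706 tilt [-9.e-04  4.e-04 -1.e+00]
```

>>> carry_out(plan=[{"dx": 0,"dy": 0,"dz": 3,"twist": 0,"fingers": 1},{"dx": 0,"dy": 0,"dz": 6,"twist": 0,"fingers": 1},{"dx": 0,"dy": 0,"dz": 8,"twist": 0,"fingers": 1},{"dx": 0,"dy": 0,"dz": 9,"twist": 0,"fingers": 1},{"dx": 0,"dy": 0,"dz": 9,"twist": 0,"fingers": 1}])

```text
clock: 11.88
eef_pos: [0.575, -0.2254, 0.1434]
tool_rot: [0.709, 0.705, 0.0, 0.0]
ft_force: [0.5, -0.6, -2.0]
grip_width: 0.0235
grasp_force: 59.6
```

>>> carry_out(plan=[{"dx": 0,"dy": 0,"dz": 0.5,"twist": 0,"fingers": 1},{"dx": 0,"dy": 0,"dz": 1,"twist": 0,"fingers": 1},{"dx": 0,"dy": 0,"dz": 1,"twist": 0,"fingers": 1},{"dx": 0,"dy": 0,"dz": 1,"twist": 0,"fingers": 1},{"dx": 0,"dy": 0,"dz": 1,"twist": 0,"fingers": 1}])

```text
clock: 12.3
eef_pos: [0.575, -0.2254, 0.1424]
tool_rot: [0.709, 0.705, 0.0, 0.0]
ft_force: [0.8, 0.3, -2.2]
grip_width: 0.0234
grasp_force: 59.6
```

>>> carry_out(plan=[{"dx": 0,"dy": 0,"dz": 0.5,"twist": 0,"fingers": 1},{"dx": 0,"dy": 0,"dz": 1,"twist": 0,"fingers": 1},{"dx": 0,"dy": 0,"dz": 1.5,"twist": 0,"fingers": 1},{"dx": 0,"dy": 0,"dz": 1.5,"twist": 0,"fingers": 1},{"dx": 0,"dy": 0,"dz": 1.5,"twist": 0,"fingers": 1}])

```text
clock: 12.72
eef_pos: [0.575, -0.2254, 0.1408]
tool_rot: [0.709, 0.705, 0.0, 0.0]
ft_force: [-0.2, -0.5, -1.8]
grip_width: 0.023
grasp_force: 59.5
```

>>> carry_out(plan=[{"dx": 0,"dy": 0,"dz": 0.5,"twist": 0,"fingers": 1},{"dx": 0,"dy": 0,"dz": 1,"twist": 0,"fingers": 1},{"dx": 0,"dy": 0,"dz": 1.5,"twist": 0,"fingers": 1},{"dx": 0,"dy": 0,"dz": 1.5,"twist": 0,"fingers": 1},{"dx": 0,"dy": 0,"dz": 1.5,"twist": 0,"fingers": 1}])

```text
clock: 13.13
eef_pos: [0.5751, -0.2255, 0.1407]
tool_rot: [0.709, 0.705, 0.0, 0.001]
ft_force: [-1.6, 0.8, 4.4]
grip_width: 0.0234
grasp_force: 59.7
```

The guard now rests on the plate: z stopped at 0.1407 m and the force rose to +4.4 N. I'll release.

>>> carry_out(plan=[{"dx": 0,"dy": 0,"dz": -0.8,"twist": 0,"fingers": 1},{"dx": 0,"dy": 0,"dz": -0.8,"twist": 0,"fingers": 0.5},{"dx": 0,"dy": 0,"dz": -0.8,"twist": 0,"fingers": 0},{"dx": 0,"dy": 0,"dz": -0.8,"twist": 0,"fingers": -0.5},{"dx": 0,"dy": 0,"dz": -0.8,"twist": 0,"fingers": -1}])

```text
clock: 13.55
eef_pos: [0.575, -0.2254, 0.1398]
tool_rot: [0.709, 0.705, 0.0, -0.0]
ft_force: [-0.3, 0.6, 0.2]
grip_width: 0.0588
grasp_force: 0.0
```

>>> carry_out(plan=[{"dx": 0,"dy": 0,"dz": 0,"twist": 0,"fingers": -1},{"dx": 0,"dy": 0,"dz": 0,"twist": 0,"fingers": -1},{"dx": 0,"dy": 0,"dz": 0,"twist": 0,"fingers": -1},{"dx": 0,"dy": 0,"dz": 0,"twist": 0,"fingers": -1},{"dx": 0,"dy": 0,"dz": 0,"twist": 0,"fingers": -1}])

```text
clock: 13.97
eef_pos: [0.5749, -0.2254, 0.14]
tool_rot: [0.709, 0.705, -0.0, -0.0]
ft_force: [0.7, -0.1, -0.2]
grip_width: 0.0857
grasp_force: 0.0
```

>>> carry_out(plan=[{"dx": 0,"dy": 0,"dz": -10,"twist": 0,"fingers": -1},{"dx": 0,"dy": 0,"dz": -30,"twist": 0,"fingers": -1},{"dx": 0,"dy": 0,"dz": -60,"twist": 0,"fingers": -1},{"dx": 0,"dy": 0,"dz": -90,"twist": 0,"fingers": -1},{"dx": 0,"dy": 0,"dz": -120,"twist": 0,"fingers": -1}])

```text
clock: 14.38
eef_pos: [0.5747, -0.2253, 0.2621]
tool_rot: [0.709, 0.705, 0.0, 0.0]
ft_force: [-0.3, -0.9, -0.2]
grip_width: 0.0852
grasp_force: 0.0
```

>>> carry_out(plan=[{"dx": -10,"dy": -20,"dz": 0,"twist": 0,"fingers": -1},{"dx": -20,"dy": -50,"dz": 0,"twist": 0,"fingers": -1},{"dx": -30,"dy": -80,"dz": 0,"twist": 0,"fingers": -1},{"dx": -40,"dy": -100,"dz": 0,"twist": 0,"fingers": -1},{"dx": -40,"dy": -100,"dz": 0,"twist": 0,"fingers": -1}])

```text
clock: 14.8
eef_pos: [0.4713, -0.2663, 0.2618]
tool_rot: [0.71, 0.704, -0.001, 0.0]
ft_force: [0.2, -0.1, 0.7]
grip_width: 0.0852
grasp_force: 0.0
```

```bash
python3 -c "
from h import *
todo([.575,-.225,.141])
c=camera('side');t=camera('top')
A=np.zeros((600,800,3),np.uint8)
A[:520,:400]=cv2.resize(c['image'][90:350,170:370],None,fx=2,fy=2); A[:250,400:800]=t['image'][120:370,80:480]
A[260:500,400:720]=cv2.resize(t['image'][140:220,380:380+107],(320,240))
cv2.imwrite('pics/s6.png',A[:,:,::-1])"
```

```text
t 14.8 tcp [ 0.4713 -0.2663  0.2618] yaw 89.48 go [ 42.4 103.3 120.7] twist -0.52 j [-0.51  0.31  0.18  1.44 -0.    1.07] F [ 0.2 -0.1  0.7] w 0.08517180650859818 tilt [-4.0e-04 -1.3e-03 -1.0e+00]
```

View pics/s6.png

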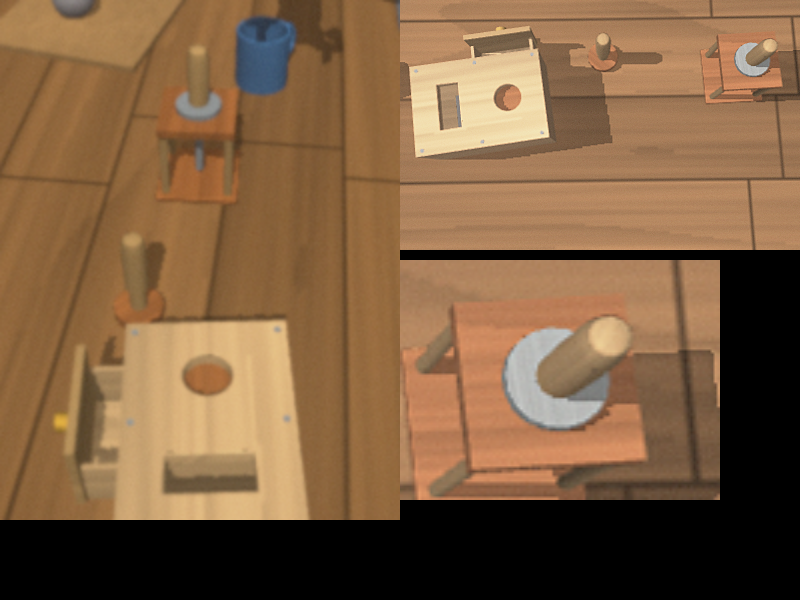

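The rod hangs upright with its guard flat on the plate at (198,103), the drawer is open at (75,425), the tamper hasn't moved, and the robot is clear. Handing in.

```bash
python3 -c "
from workcell import job_done
print(job_done())"
```

```text
the job is handed in; nothing more can be done
None
```

The catch was pressed to its stop and the drawer sprang open; the rod hangs upright in its stand again, released, the tamper was not moved, and the job was handed in at about 15 s (no verdict was returned).

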